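# Put three check weights back on their own dishes

## Task

The three check weights of the scale were put back on each other's dishes. Move each to the dish of its own size - the largest weight into the largest dish, the middle one into the middle dish, the smallest into the smallest - so that each stands upright on the floor of its dish. Set them down gently, never on the bare desk: the only free spot on the way is the black pad; leave the two jars where they stand.

Things in the scene. Friction and masses are not known exactly. Their poses are not given: they have to be found in the camera images.
- weight_large: check weight, about 500 g, steel: upright turned cylinder 40 mm in diameter with a narrower neck and a knob on top, 60 mm high in all; the straight cylinder is 36 mm high and can be gripped round. Loose; it starts upright in dish_medium, not always in the middle. Origin: centre of its underside, z up its axis.
- weight_medium: check weight, about 200 g, brass: upright turned cylinder 30 mm in diameter with a narrower neck and a knob on top, 45 mm high in all; the straight cylinder is 27 mm high and can be gripped round. Loose; it starts upright in dish_small, not always in the middle. Origin: centre of its underside, z up its axis.
- weight_small: check weight, about 100 g, brass: upright turned cylinder 23 mm in diameter with a narrower neck and a knob on top, 37 mm high in all; the straight cylinder is 22 mm high and can be gripped round. Loose; it starts upright in dish_large, not always in the middle. Origin: centre of its underside, z up its axis.
- dish_large: the largest of three shallow round grey dishes, 74 mm outside and 64 mm inside diameter, floor 6 mm and rim 12 mm above its underside; fixed to the desk; where a weight of 40 mm diameter belongs. Origin: centre of its underside, on the desk (z = 0), z up.
- dish_medium: the middle-sized of three shallow round grey dishes, 60 mm outside and 50 mm inside diameter, floor 6 mm and rim 12 mm above its underside; fixed to the desk; where a weight of 30 mm diameter belongs. Origin: centre of its underside, on the desk (z = 0), z up.
- dish_small: the smallest of three shallow round grey dishes, 49 mm outside and 39 mm inside diameter, floor 6 mm and rim 12 mm above its underside; fixed to the desk; where a weight of 23 mm diameter belongs. Origin: centre of its underside, on the desk (z = 0), z up.
- parking_pad: flat black rubber pad, 100 x 100 x 4 mm, fixed to the desk, empty at the start: the free spot for parking a weight. Origin: centre of its underside, on the desk; its top is 4 mm above.
- sample_jar_0: sample jar, orange-brown with a black screw lid, 44 mm in diameter, 62 mm high, loose, standing beyond the dishes: a bystander, to be left alone. Origin: centre of its underside.
- sample_jar_1: sample jar, dark red with a white screw lid, 44 mm in diameter, 62 mm high, loose, standing beyond the dishes: a bystander, to be left alone. Origin: centre of its underside.
- lamp_shade (a point): centre of the underside of the desk lamp's blue shade, a dome 150 mm across and 55 mm high that hangs over the desk beyond the dishes on a bent arm, its near edge tilted up; the dishes and the pad all lie in front of it, nearer to the robot, with nothing above them. Keep the wrist and forearm clear of it when passing: travel low and near the robot.
Not all that is in view belongs to the job. Leave any orange look-alike of the dish_medium alone. Leave any purple look-alike of the weight_large alone.

How it is judged (in metres and radians):
At the end, for the whole second after the job is handed in: Each weight stands in the dish of its own size: centres within 13 mm horizontally, its underside on the dish floor (3 to 9 mm above the dish's underside), upright within 0.1 rad, at rest; both jars within 20 mm of where they began (horizontal distance between weight_large and dish_large below 0.013 m and z of weight_large in the frame of dish_large between 0.003 and 0.009 m and angle between each of weight_large, weight_medium, weight_small's own z axis and vertical below 0.1 rad and linear speed of each of weight_large, weight_medium, weight_small below 0.01 m/s and angular speed of each of weight_large, weight_medium, weight_small below 0.1 rad/s and horizontal distance between weight_medium and dish_medium below 0.013 m and z of weight_medium in the frame of dish_medium between 0.003 and 0.009 m and horizontal distance between weight_small and dish_small below 0.013 m and z of weight_small in the frame of dish_small between 0.003 and 0.009 m and distance of each of sample_jar_0, sample_jar_1 from where it was at the start of the episode below 0.02 m); the robot touches nothing.
It fails at once if a weight stands or lies on the bare desk (its underside lower than the pad's top) (height (world z) of any of weight_large, weight_medium, weight_small below 0.002 m).
It fails at once if a weight is tipped over (more than 40 degrees from upright) (angle between any of weight_large, weight_medium, weight_small's own z axis and vertical above 0.7 rad).
It fails at once if a weight is dropped (0.7 m/s or more close above a dish or the pad, as after a fall of 25 mm) ((height (world z) of weight_large below 0.03 m and linear speed of weight_large above 0.7 m/s) or (height (world z) of weight_medium below 0.03 m and linear speed of weight_medium above 0.7 m/s) or (height (world z) of weight_small below 0.03 m and linear speed of weight_small above 0.7 m/s)).
It fails at once if a jar is displaced by more than 20 mm (distance of any of sample_jar_0, sample_jar_1 from where it was at the start of the episode above 0.02 m).
It also fails if it takes over 93 s, if anything falls off the work surface, if the arm or the gripper's body presses on something with over 40 N, if the wrist force passes 120 N, or if a joint passes its speed limit or range.

## Robot

A 6-joint arm with a two-finger parallel gripper is mounted at the origin on a cart in front of the work surface, level with it; the furniture and walls round the work are solid. World frame = base frame: x ahead of the robot, y to its left, z up, the work surface at z = 0. Lengths are in mm, angles in rad, forces in N, time in s.
With the tool pointing down it reaches from about 300 to 775 mm from the base axis. Payload 14.6 kg.
Tool frame: the origin (TCP) lies on the centre line of the jaws, within the pads' length; the fingertips stand 8 mm ahead of it and the grasp point (between the pads) lies 11 mm behind it; z points along the fingers, y is the line along which they close (so a half turn about z gives the same grasp; the last joint's range is limited). The gripper opens to 94 mm and grips with 3 to 60 N. Pads are 16 mm wide; open, the fingers measure 119 mm over their backs; the gripper's body (75 mm by 177 mm) begins 78 mm behind the grasp point.
Start: joints at [-1.388, 0.3, 1.521, -0, 1.321, -0.067], TCP at [135.959, -532.921, 213.446] pointing down, gripper open.
Joint ranges: [-3.03, 3.03], [-0.79, 2.21], [0.23, 2.52], [-1.04, 4.18], [0, 3.07], [-2.55, 2.55]. Speed limits (rad/s): [2.22, 2.22, 2.57, 3.14, 3.14, 3.14].

## Interface

Orientations are given as [roll, pitch, yaw] about the fixed x, y, z axes, in that order (R = Rz(yaw) Ry(pitch) Rx(roll)).
In Python, from cell import manip gives the robot as it stands.
- The arm moves only by the tool jog_arm, never from a script. Its argument "rows" is one flat list of numbers, 7 for each row, row after row: the shift along the world's x, y, z in cm, then the turn, a rotation vector about the world's x, y, z in rad, then the closure, from 0 (fully open) to 1 (shut). In form: [dx, dy, dz, rx, ry, rz, fingers, dx, dy, dz, rx, ry, rz, fingers, ...]. A call has 1 to 20 rows; each row shifts and turns the commanded pose from where the row before left it; what a row does not reach is not made up. A row lasts 1/12 s, in which the tool goes at most 41.7 mm and 7.16 degrees, less where a joint would pass 70% of its speed; a pose out of reach is approached as far as the arm can. A call with a gripper value outside its range is refused whole. The fingers move at their own pace and stop on an object; "newtons" is the grip in N (left out, the last holds). Time passes only in rows, so rows that do not move let the fingers close. It gives the time, the measured TCP pose, the force, the opening and the grip force at its end, in the units of the state.
- manip.read_state(): the state, without advancing time (a new reading comes with each control period).
- manip.camera(name): name is "side" or "top"; returns (picture, depth): 480x640x3 uint8, blue, green, red; 480x640 float32, mm along the optical axis (not along the pixel's ray), 0 where there is no reading.
- manip.camera_model(name): a dict with "K" (3x3 intrinsics, pixels), "R" (3x3) and "t" (3): a world point X has camera coordinates R X + t. Camera axes: x right, y down, z forward; pixel columns grow to the right and rows downward; lengths in mm; the calibration is good to about 2 mm. A picture is of the moment at which its call begins. camera_model takes no time and is no camera call.
- manip.sign_off(): hands the job in; it is judged then, once.
The state is a dict: "clock": time; "joints": joint angles; "qd": joint speeds; "effort": joint torques, N m; "eef_pos": TCP position; "eef_rot": TCP orientation; "wrist_force": force on the tool from outside, world axes, zero at the start; "moment": the same for the moment, N m; "finger_gap": finger opening in mm; "finger_force": force on a finger pad.
Only numpy, scipy, OpenCV 4.12 (cv2) and the standard library are available. Lean on these libraries where they do the work, as an engineer would, in place of code of your own. Each camera call takes 0.05 s, during which the arm holds its last target. There are 200 camera calls.

## Working session

There is one attempt and no reset: what is moved stays moved. The work goes in short steps, Python scripts to look and compute and a tool call to move; the robot and the scene stay as the last step left them, time stands still between calls to the robot, and variables do not carry over. Pictures are saved under pics/ and viewed, at most 14 in all, crops included, and the job is handed in when it is done.

Besides the shell and the picture viewer there is one more tool, called after "Call:" as name(argument=value, ...), one argument or row to a line, values as JSON. jog_arm: Moves the arm, as the interface text tells. Its arguments: {"type":"object","properties":{"rows":{"type":"array"},"newtons":{"type":"number"}},"required":["rows"]}

```bash
mkdir -p pics; ls; python3 - <<'E'
from cell import manip
import cv2,numpy as np
for n in("top","side"):
    p,d=manip.camera(n); cv2.imwrite(f"pics/{n}0.png",p); np.save(f"pics/{n}0.npy",d)
    m=manip.camera_model(n); print(n,m)
s=manip.read_state();print(s)
E
```

```text
pics
top {'K': array([[460.29650253,   0.        , 316.5169051 ],
       [  0.        , 460.29650253, 245.11608941],
       [  0.        ,   0.        ,   1.        ]]), 'R': array([[-0.01854093, -0.9998269 ,  0.00155027],
       [-0.99888264,  0.01845596, -0.04350697],
       [ 0.04347083, -0.0023552 , -0.99905192]]), 't': array([  75.45234111,  515.94563147, 1384.90481234])}
side {'K': array([[612.26536916,   0.        , 311.85505015],
       [  0.        , 612.26536916, 244.86224852],
       [  0.        ,   0.        ,   1.        ]]), 'R': array([[-0.86794842, -0.49659592,  0.00761794],
       [-0.18980988,  0.31749677, -0.92906836],
       [ 0.45895289, -0.80782937, -0.36982963]]), 't': array([ 510.57547678,  329.61764894, 1226.34327347])}
{'clock': 0.1, 'joints': array([-1.38758601e+00,  3.00428465e-01,  1.52148825e+00, -3.78700574e-07,
        1.32067462e+00, -6.65807641e-02]), 'qd': array([-0.00020903, -0.00061905, -0.00184588,  0.00084167,  0.0003491 ,
        0.00145258]), 'effort': array([ 8.85029931e-04, -5.32644796e+01, -3.53282976e+01,  7.09212665e-02,
        2.35120731e-02, -6.67363543e-05]), 'eef_pos': array([ 135.93006537, -532.72279793,  212.94897623]), 'eef_rot': array([-3.14059616e+00, -6.60775408e-05,  2.49791144e-01]), 'wrist_force': array([ 0.31814035, -0.12242066,  0.67386778]), 'moment': array([0.02563049, 0.05022901, 0.01069766]), 'finger_force': 0.0, 'finger_gap': 93.60817476803363}
```

View pics/top0.png

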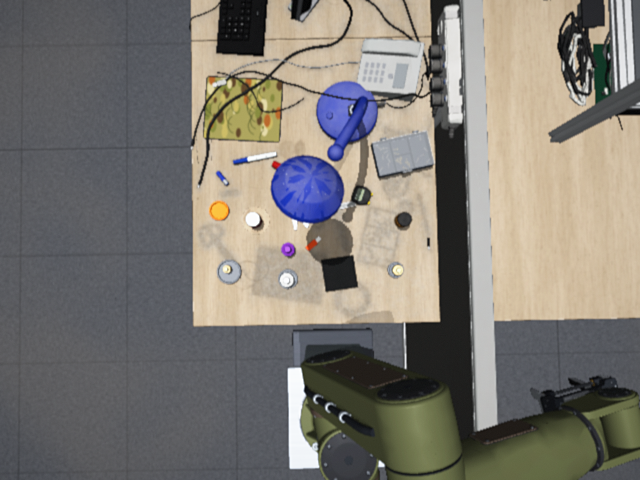

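View pics/side0.png

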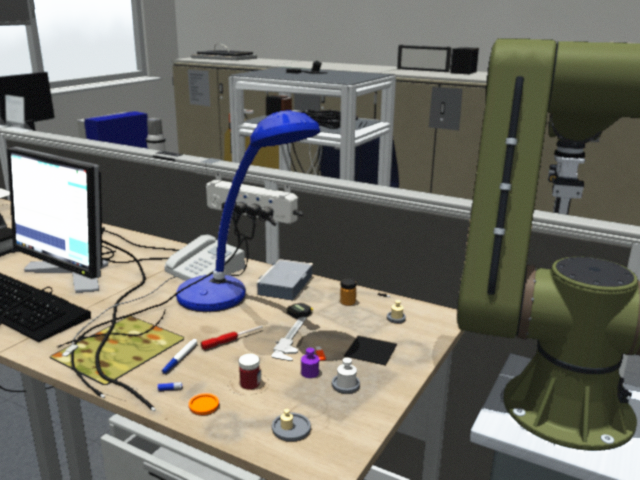

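Candidates, as top / side pixels:
- **Large weight:** steel (288,279) / (346,375). The purple look-alike at (288,250) / (310,363) is rejected.
- **Small weight:** brass in the big grey dish (229,271) / (291,425).
- **Medium weight:** brass in the small dish (397,270) / (397,312).
- **Orange dish:** look-alike at (219,210), rejected.
- **Jars:** (253,220) and (403,220).
- **Pad:** (340,273).

Next I'll check these in one close crop.

```bash
python3 - <<'E'
import cv2,numpy as np
a=cv2.imread("pics/top0.png");b=cv2.imread("pics/side0.png")
z=lambda i,k:cv2.resize(i,None,fx=k,fy=k,interpolation=cv2.INTER_NEAREST)
A=[a[250:300,u-30:u+30] for u in(229,288,397)]
B=[b[v-40:v+20,u-36:u+36] for u,v in((291,432),(346,385),(397,318))]
r1=np.hstack([z(i,4) for i in A]); r2=np.hstack([z(i,3.33) for i in B])
w=min(r1.shape[1],r2.shape[1]); im=np.vstack([r1[:,:w],r2[:,:w]]);print(im.shape)
cv2.imwrite("pics/crop0.png",im)
E
```

```text
(400, 720, 3)
```

View pics/crop0.png

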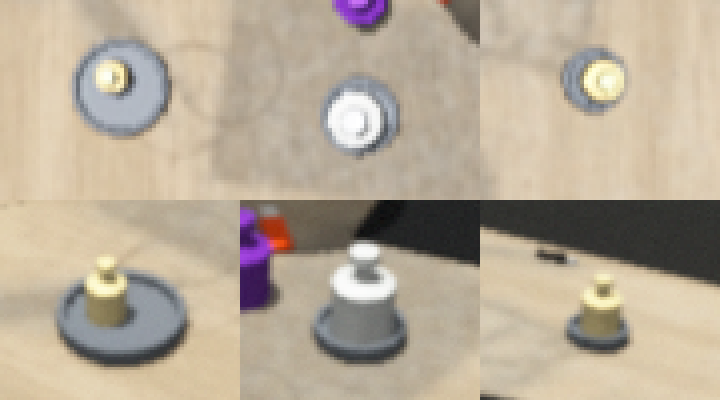

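```bash
cat > h.py <<'E'
from cell import manip
import cv2,numpy as np
def ray(n,uv,z):
    m=manip.camera_model(n);R=m["R"];C=-R.T@m["t"]
    d=R.T@np.linalg.inv(m["K"])@[uv[0],uv[1],1.]
    return (C+d*(z-C[2])/d[2])[:2]
def comp(mask,seed,r):
    y0,x0=seed[1]-r,seed[0]-r
    sub=mask[y0:y0+2*r,x0:x0+2*r].astype(np.uint8)
    n,l,s,c=cv2.connectedComponentsWithStats(sub)
    k=1+np.argmax(s[1:,4]); ys,xs=np.where(l==k)
    return np.c_[xs+x0,ys+y0].astype(np.float32)
def proj(n,X):
    m=manip.camera_model(n);p=m["K"]@(m["R"]@X+m["t"]);return p[:2]/p[2]
def outline(n,p,z):  # hull of pixels (corners) cast on plane z -> circle (centre,diam)
    q=np.vstack([p+o for o in([-.5,-.5],[.5,-.5],[-.5,.5],[.5,.5])])
    h=cv2.convexHull(q)[:,0]
    w=np.array([ray(n,u,z) for u in h],np.float32)
    w2=cv2.convexHull(w); M=cv2.moments(w2); return np.array([M['m10'],M['m01']])/M['m00'],2*np.sqrt(M['m00']/np.pi)
E
python3 - <<'E'
from h import *
np.set_printoptions(precision=1,suppress=True)
P={n:cv2.imread(f"pics/{n}0.png").astype(int) for n in("top","side")}
S=dict(L=((229,271),(291,425),74,28,'small'),M=((288,280),(346,380),60,42,'large'),S=((395,270),(397,315),49,33,'medium'))
for k,(t,s,D,zt,w) in S.items():
    for n,sd,r in(("top",t,20),("side",s,28)):
        im=P[n];b,g,rr=im[...,0],im[...,1],im[...,2]
        brass=(rr-b>30)&(rr>g)&(rr-b>0.28*rr)
        grey=(b-rr>0)&(b>50)
        white=(b>190)&(rr-b<25)
        x=comp(grey,sd,r); print(k,n,'dish',*outline(n,x,12 if n=="top" else 12),D)
        wm=white if w=='large' else (rr-b>55)&(rr-b>0.32*rr)
        y=comp(wm,sd,r if n=="side" else 14); print('   ',w,len(y),*outline(n,y,zt), y.min(0),y.max(0))
for n,sd in(("top",(340,273)),("side",(371,350))):
    im=P[n]; print('pad',n,*outline(n,comp(im.max(2)<45,sd,26),4))
for z,nm,sd in((62,'jarwhite',(253,220)),):
    im=P["top"];print(nm,*outline("top",comp((im.min(2)>150)&(im[...,2]-im[...,0]<25),sd,14),z))
im=P["top"];print('jarblk',*outline("top",comp(im.max(2)<80,(403,220),14),62))
print('purple',*outline("top",comp((im[...,0]-im[...,1]>60),(288,250),12),42))
d=np.load("pics/top0.npy")
for n,(u,v) in dict(L=(237,275),dk=(229,267),S=(397,270),M=(288,280),desk=(260,270),pad=(340,273)).items():
    m=manip.camera_model("top");q=np.linalg.inv(m["K"])@[u,v,1]*d[v,u];print(n,m["R"].T@(q-m["t"]))
E
```

```text
Traceback (most recent call last):
  File "h.py", line 17, in outline
    h=cv2.convexHull(q)[:,0]
      ~~~~~~~~~~~~~~^^^
cv2.error: OpenCV(4.12.0) /io/opencv/modules/imgproc/src/convhull.cpp:143: error: (-215:Assertion failed) total >= 0 && (depth == CV_32F || depth == CV_32S) in function 'convexHull'
```

```bash
sed -i 's/for o in(\[-.5,-.5\].*$/for o in([-.5,-.5],[.5,-.5],[-.5,.5],[.5,.5])]).astype(np.float32)/' h.py
cat > m.py <<'E'
from h import *
np.set_printoptions(precision=1,suppress=True)
P={n:cv2.imread(f"pics/{n}0.png").astype(int) for n in("top","side")}
S=dict(L=((229,271),(291,425),74,28,'small'),M=((288,280),(346,380),60,42,'large'),S=((395,270),(397,315),49,33,'medium'))
for k,(t,s,D,zt,w) in S.items():
    for n,sd,r in(("top",t,20),("side",s,28)):
        im=P[n];b,g,rr=im[...,0],im[...,1],im[...,2]
        grey=(b-rr>0)&(b>50)
        white=(b>190)&(rr-b<25)
        x=comp(grey,sd,r); print(k,n,'dish',*outline(n,x,12 if n=="top" else 12),D)
        wm=white if w=='large' else (rr-b>55)&(rr-b>0.32*rr)
        y=comp(wm,sd,r if n=="side" else 14); print('   ',w,len(y),*outline(n,y,zt), y.min(0),y.max(0))
for n,sd in(("top",(340,273)),("side",(371,350))):
    im=P[n]; print('pad',n,*outline(n,comp(im.max(2)<45,sd,26),4))
for z,nm,sd in((62,'jarwhite',(253,220)),):
    im=P["top"];print(nm,*outline("top",comp((im.min(2)>150)&(im[...,2]-im[...,0]<25),sd,14),z))
im=P["top"];print('jarblk',*outline("top",comp(im.max(2)<80,(403,220),14),62))
print('purple',*outline("top",comp((im[...,0]-im[...,1]>60),(288,250),12),42))
d=np.load("pics/top0.npy")
for n,(u,v) in dict(L=(237,275),dk=(229,267),S=(397,270),M=(288,280),desk=(260,270),pad=(340,273)).items():
    m=manip.camera_model("top");q=np.linalg.inv(m["K"])@[u,v,1]*d[v,u];print(n,m["R"].T@(q-m["t"]))
E
python3 m.py
```

```text
L top dish [442.7 333. ] 73.64163468086035 74
    small 2 [451.4 325.8] 4.765905511289919 [230. 268.] [230. 269.]
L side dish [441.4 336.2] 76.96389492327681 74
    small 15 [456.6 327. ] 13.785045154875815 [284. 412.] [289. 416.]
M top dish [417.8 155.5] 60.14939177468408 60
    large 147 [415.8 157.8] 42.140742201421006 [280. 273.] [292. 286.]
M side dish [415.6 161.4] 60.814561149388304 60
    large 133 [418.3 152.1] 43.181298958895105 [337. 364.] [356. 374.]
S top dish [ 439.8 -167.2] 44.15355826050695 49
    medium 2 [ 430.4 -161.8] 5.817351082529295 [393. 272.] [394. 273.]
S side dish [ 436.  -161.4] 47.115129901969375 49
    medium 13 [ 436.1 -163.4] 18.87093157846415 [392. 309.] [401. 311.]
pad top [432.4  -0.2] 110.0610825704006
pad side [432.7  -0.3] 108.86691200659016
jarwhite [595.8 253. ] 45.20982467378789
jarblk [ 584.3 -188.2] 47.31195232547038
purple [505.9 152. ] 41.31947887824017
L [431.2 308.9   5.5]
dk [455.9 329.1  26.2]
S [ 437.9 -169.4   50.1]
M [414.9 150.9  61.9]
desk [445.  239.6   0. ]
pad [431.4  -3.9   4.3]
```

```bash
cat > m2.py <<'E'
from h import *
np.set_printoptions(precision=1,suppress=True)
im=cv2.imread("pics/top0.png").astype(int);hsv=cv2.cvtColor(im.astype(np.uint8),cv2.COLOR_BGR2HSV)
print(hsv[264:276,222:237,0]);print(hsv[264:276,222:237,1]);print(hsv[278,215:222])
d=np.load("pics/top0.npy");m=manip.camera_model("top")
V,U=np.mgrid[0:480,0:640];q=np.stack([U,V,np.ones_like(U)],-1)@np.linalg.inv(m["K"]).T*d[...,None]
W=(q-m["t"])@m["R"]
for k,sd,zt in(("small",(228,270),28),("large",(288,280),42),("medium",(398,270),33)):
    p=comp(W[...,2]>17,sd,14); print(k,len(p),*outline("top",p,zt))
b,g,r=im[...,0],im[...,1],im[...,2]
p=comp(((b-r>-5)&(b>40))|(W[...,2]>17),(396,270),14);print('S dish',len(p),*outline("top",p,12))
E
python3 m2.py
```

```text
[[105 105 106 111 100 113 109 109 109 109 110 108 109 109 108]
 [105 107  24  21  22  22  22  19 109 109 111 108 109 105 108]
 [104  24  25  25  25  26  25  22  21 111 109 109 108 107 109]
 [ 75  25  26  28  26  26  26  25  22 113 109 109 108 109 108]
 [ 27  26  28  33  35  25  24  25  21  24 110 108 107 108 109]
 [ 26  25  29  32  38  27  22  24  22  20 108 109 108 108 108]
 [ 30  25  26  29  30  24  23  25  22  20 108 108 107 108 107]
 [107  22  25  26  24  23  27  23  22 115 111 109 109 110 110]
 [109 120  22  22  22  23  24  24  20 111 109 108 111 111 108]
 [108 109 109  15  21  18  24 113 109 108 108 111 109 110 109]
 [106 109 109 112 110 112 109 111 108 109 109 106 109 109 107]
 [107 109 109 108 111 111 111 109 108 107 108 108 107 106 109]]
[[ 27  23  17   9   4   6  12  24  23  22  20  20  21  23  27]
 [ 25  12  17  37  51  60  53  18  18  23  21  20  22  21  23]
 [ 14  23  46  47  52  61  73  81  37  22  21  21  22  21  21]
 [  3  40  42  28  34  63  63  74  93  10  24  21  22  21  22]
 [ 13  42  25  11  12  63  77  70 100  16  24  22  24  22  21]
 [ 18  45  23  13  12  51  84  71  96  46  27  23  22  22  22]
 [  5  44  42  33  29  59  74  62  83  23  28  23  21  22  21]
 [ 12  32  52  62  68  73  55  62  64  18  27  23  22  20  20]
 [ 22   1  37  59  72  70  59  54   8  28  23  23  21  21  20]
 [ 22  22  11   3  11  16  19  10  26  24  23  21  21  20  21]
 [ 20  21  22  24  24  25  26  26  25  23  21  22  21  21  21]
 [ 21  21  21  22  21  21  21  21  22  21  22  22  21  20  21]]
[[ 18  52 224]
 [ 18  57 224]
 [ 17  60 213]
 [ 17  40 193]
 [110   5 162]
 [106  27 142]
 [108  23 166]]
small 51 [450.  336.3] 24.647212146826707
large 150 [415.4 157. ] 42.66336613503705
medium 87 [ 436.9 -172.8] 32.74703153827704
S dish 170 [ 439.1 -170.1] 48.42651681167539
```

```bash
cat > m3.py <<'E'
from h import *
np.set_printoptions(precision=1,suppress=True)
def cloud(n):
    d=np.load(f"pics/{n}0.npy");m=manip.camera_model(n)
    V,U=np.mgrid[0:480,0:640];q=np.stack([U,V,np.ones_like(U)],-1)@np.linalg.inv(m["K"]).T*d[...,None]
    return (q-m["t"])@m["R"]
W=cloud("top")
print(proj("top",np.array([136,-533,213])),proj("side",np.array([136,-533,213])))
for v in(60,150,250,330,400,450): print(v,[(u,W[v,u].round()) for u in(420,445,455,475,488,500)])
for v in range(190,225,6): print('lamp',v,W[v,308].round())
S=cloud("side")
for u,v in((560,225),(590,230),(500,208),(580,260),(440,240),(565,190),(440,195)): print('side',u,v,S[v,u].round())
# side check of weights
im=cv2.imread("pics/side0.png");h=cv2.cvtColor(im,cv2.COLOR_BGR2HSV)
for k,sd in(("small",(287,420)),("medium",(397,313))):
    p=comp((h[...,0]>20)&(h[...,0]<38)&(h[...,1]>50),sd,20);print(k,len(p),p.min(0),p.max(0))
for k,X in dict(small=(450,336.3,6),large=(415.4,157,6),medium=(436.9,-172.8,6)).items():
    H={'small':37,'large':60,'medium':45}[k]
    print(k,proj("side",np.array(X)),proj("side",np.array(X)+[0,0,H]))
E
python3 m3.py
```

```text
[553.1 386. ] [557.7 221.2]
60 [(420, array([1059., -251.,   65.])), (445, array([ 991., -282.,  214.])), (455, array([ 980., -301.,  237.])), (475, array([ 956., -334.,  288.])), (488, array([1085., -479.,   -1.])), (500, array([1083., -515.,    2.]))]
150 [(420, array([ 797., -251.,   34.])), (445, array([ 786., -315.,   72.])), (455, array([ 763., -316.,  165.])), (475, array([ 732., -327.,  287.])), (488, array([ 801., -468.,    1.])), (500, array([ 802., -507.,   -3.]))]
250 [(420, array([ 497., -251.,   -5.])), (445, array([ 494., -315.,   40.])), (455, array([ 491., -316.,  136.])), (475, array([ 486., -318.,  289.])), (488, array([ 486., -351.,  287.])), (500, array([ 492., -495.,   -2.]))]
330 [(420, array([ 208., -315., -321.])), (445, array([ 255., -316.,   13.])), (455, array([ 269., -315.,  117.])), (475, array([ 293., -311.,  290.])), (488, array([ 293., -343.,  289.])), (500, array([ 139., -782., -750.]))]
400 [(420, array([245., -88., 683.])), (445, array([ 241., -130.,  672.])), (455, array([  69., -316.,   91.])), (475, array([ 126., -307.,  288.])), (488, array([ 126., -337.,  289.])), (500, array([-184., -773., -756.]))]
450 [(420, array([172., -84., 692.])), (445, array([ 169., -124.,  686.])), (455, array([ 164., -143.,  675.])), (475, array([ 138., -195.,  611.])), (488, array([ 139., -216.,  614.])), (500, array([ 139., -237.,  614.]))]
lamp 190 [597.  81. 550.]
lamp 196 [586.  81. 547.]
lamp 202 [575.  82. 550.]
lamp 208 [564.  82. 542.]
lamp 214 [554.  82. 539.]
lamp 220 [543.  82. 529.]
side 560 225 [ 105. -317.  275.]
side 590 230 [  40. -313.  276.]
side 500 208 [166.  66. 414.]
side 580 260 [ 28. -32. 308.]
side 440 240 [ 386. -313.  183.]
side 565 190 [ 122. -450.  323.]
side 440 195 [ 408. -349.  291.]
small 195 [280. 408.] [292. 429.]
medium 189 [391. 299.] [403. 318.]
small [287.  427.3] [286.9 411.1]
large [346.1 385.1] [347.  360.6]
medium [396.9 317.8] [397.9 302. ]
```

Call:
jog_arm(
  rows=[0,0,3,0,0,0,0,0,0,4,0,0,0,0,0,0,4,0,0,0,0,0,0,3,0,0,0,0,0,0,1,0,0,0,0,0,0,0,0,0,0,0,1.5,1.8,0,0,0,0,0,2.2,2.6,0,0,0,0,0,2.2,2.6,0,0,0,0,0,2.2,2.6,0,0,0,0,0,2.2,2.6,0,0,0,0,0,2.2,2.6,0,0,0,0,0,2.2,2.6,0,0,0,0,0,2.2,2.6,0,0,0,0,0,2.2,2.6,0,0,0,0,0,2.2,2.6,0,0,0,0,0,2.2,2.6,0,0,0,0,0,2.2,2.6,0,0,0,0,0,2.2,2.6,0,0,0,0,0],
)

```text
clock: 1.68
eef_pos: [415.5, -201.2, 361.3]
eef_rot: [-3.14, 0.002, 0.25]
wrist_force: [0.5, -0.1, 0.8]
finger_gap: 94.1
finger_force: 0.0
```

Call:
jog_arm(
  rows=[1.1,1.4,0,0,0,0,0,1.1,1.4,-1,0,0,0,0,0,0,-3,0,0,0,0,0,0,-4,0,0,0,0,0,0,-4,0,0,0,0,0,0,-4,0,0,0,0,0,0,-4,0,0,0,0,0,0,-4,0,0,0,0,0,0,-3,0,0,0,0,0,0,-2,0,0,0,0,0,0,-1.5,0,0,0,0,0,0,-1,0,0,0,0,0,0,0,0,0,0,0,0,0,0,0,0,0,0],
)

```text
clock: 2.85
eef_pos: [436.4, -174.7, 48.0]
eef_rot: [-3.141, 0.001, 0.25]
wrist_force: [0.9, 0.2, 0.4]
finger_gap: 94.0
finger_force: 0.0
```

```bash
python3 - <<'E'
from h import *
for n in("top","side"):
    p,d=manip.camera(n); cv2.imwrite(f"pics/{n}1.png",p)
a=cv2.resize(p[220:370,320:480],None,fx=4,fy=4); cv2.imwrite("pics/c1.png",a)
s=manip.read_state();print(s["joints"].round(2),s["eef_pos"].round(1))
E
```

```text
[-0.46  0.34  1.89  0.    0.9   0.86] [ 437.2 -175.    49.1]
```

View pics/c1.png

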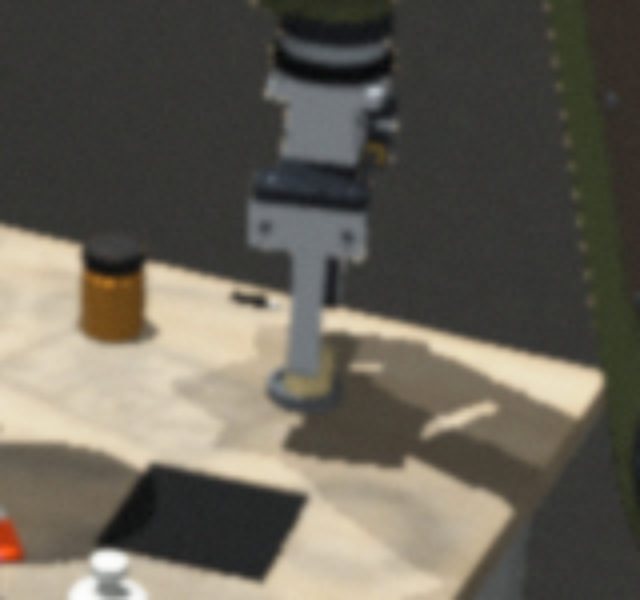

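The crop shows the fingers straddling the brass weight in the small dish, at about (310,385) in the crop. Both jars and the pad are clear. Next: lower, then close.

Call:
jog_arm(
  rows=[0,0.1,-1,0,0,0,0,0,0.1,-1,0,0,0,0,0,0,-0.5,0,0,0,0,0,0,0,0,0,0,0.3,0,0,0,0,0,0,0.5,0,0,0,0,0,0,0.6,0,0,0,0,0,0,0.65,0,0,0,0,0,0,0.7,0,0,0,0,0,0,0.8,0,0,0,0,0,0,0.8,0,0,0,0,0,0,0.8,0,0,0,0,0,0,0.8],
  newtons=20,
)

```text
clock: 3.95
eef_pos: [437.0, -172.9, 23.5]
eef_rot: [3.142, -0.0, 0.25]
wrist_force: [-0.3, 0.8, 0.1]
finger_gap: 37.4
finger_force: 0.0
```

Call:
jog_arm(
  rows=[0,0,0,0,0,0,0.8,0,0,0,0,0,0,0.8,0,0,0,0,0,0,0.8,0,0,0,0,0,0,0.8,0,0,0,0,0,0,0.8],
  newtons=20,
)

```text
clock: 4.37
eef_pos: [437.0, -173.0, 23.5]
eef_rot: [3.141, -0.0, 0.25]
wrist_force: [-0.8, -2.0, 1.3]
finger_gap: 29.1
finger_force: 20.0
```

Call:
jog_arm(
  rows=[0,0,0.5,0,0,0,0.8,0,0,1,0,0,0,0.8,0,0,1.5,0,0,0,0.8,0,0,1,0,0,0,0.8,-0.1,0.8,0,0,0,0,0.8,-0.1,1.6,0,0,0,0,0.8,-0.1,2.2,0,0,0,0,0.8,-0.1,2.6,0,0,0,0,0.8,-0.1,2.6,0,0,0,0,0.8,0,2.6,0,0,0,0,0.8,0,2.2,0,0,0,0,0.8,0,1.6,0,0,0,0,0.8,0,0.8,-0.5,0,0,0,0.8,0,0.3,-1,0,0,0,0.8,0,0,-1,0,0,0,0.8,0,0,-0.7,0,0,0,0.8,0,0,0,0,0,0,0.8,0,0,0,0,0,0,0.8],
)

```text
clock: 5.87
eef_pos: [431.6, -0.5, 30.8]
eef_rot: [-3.141, 0.001, 0.249]
wrist_force: [-1.3, 0.3, -1.2]
finger_gap: 29.2
finger_force: 20.0
```

Call:
jog_arm(
  rows=[0,0,-0.3,0,0,0,0.8,0,0,-0.3,0,0,0,0.8,0,0,-0.2,0,0,0,0.8,0,0,-0.1,0,0,0,0.8,0,0,0,0,0,0,0.8,0,0,0,0,0,0,0.8],
)

```text
clock: 6.37
eef_pos: [432.0, 0.1, 22.5]
eef_rot: [3.142, -0.0, 0.25]
wrist_force: [0.8, -0.3, -1.8]
finger_gap: 29.2
finger_force: 20.0
```

Call:
jog_arm(
  rows=[0,0,-0.1,0,0,0,0.8,0,0,0,0,0,0,0.8],
)

```text
clock: 6.53
eef_pos: [432.1, 0.1, 21.5]
eef_rot: [3.141, -0.0, 0.25]
wrist_force: [0.2, 0.0, -1.9]
finger_gap: 29.3
finger_force: 20.0
```

Call:
jog_arm(
  rows=[0,0,-0.1,0,0,0,0.8,0,0,0,0,0,0,0.8],
)

```text
clock: 6.7
eef_pos: [432.3, 0.1, 21.3]
eef_rot: [3.141, -0.001, 0.25]
wrist_force: [-6.0, -0.3, 14.7]
finger_gap: 29.2
finger_force: 20.0
```

Call:
jog_arm(
  rows=[0,0,0,0,0,0,0.6,0,0,0,0,0,0,0.5,0,0,0,0,0,0,0.3,0,0,0,0,0,0,0,0,0,0,0,0,0,0,0,0,0,0,0,0,0,0,0,1,0,0,0,0,0,0,2,0,0,0,0,0,0,3,0,0,0,0,0,0,2,0,0,0,0],
)

```text
clock: 7.53
eef_pos: [432.2, 0.1, 103.0]
eef_rot: [3.141, -0.001, 0.25]
wrist_force: [0.5, -0.1, 0.2]
finger_gap: 91.6
finger_force: 0.0
```

Call:
jog_arm(
  rows=[0.1,1.6,0,0,0,0,0,0.1,2.5,0,0,0,0,0,0.2,3,0,0,0,0,0,0.2,3,0,0,0,0,0,0.2,3,0,0,0,0,0,0.2,3,0,0,0,0,0,0.2,3,0,0,0,0,0,0.2,3,0,0,0,0,0,0.2,3,0,0,0,0,0,0.2,3,0,0,0,0,0,0.1,2.5,0,0,0,0,0,0.1,2,0,0,0,0,0,0,0,-2,0,0,0,0,0,0,-2,0,0,0,0,0,0,-1.5,0,0,0,0,0,0,0,0,0,0,0,0,0,0,0,0,0,0],
)

```text
clock: 8.95
eef_pos: [451.9, 326.0, 45.9]
eef_rot: [3.141, 0.001, 0.25]
wrist_force: [-0.2, 1.2, 0.4]
finger_gap: 93.9
finger_force: 0.0
```

```bash
python3 - <<'E'
from h import *
for n in("top","side"):
    p,d=manip.camera(n); cv2.imwrite(f"pics/{n}2.png",p)
a=cv2.resize(p[300:450,230:430],None,fx=4,fy=4); cv2.imwrite("pics/c2.png",a)
s=manip.read_state();print(s["joints"].round(2),s["eef_pos"].round(1))
E
```

```text
[0.56 0.51 1.65 0.   0.98 1.88] [452.5 326.4  46.9]
```

View pics/c2.png

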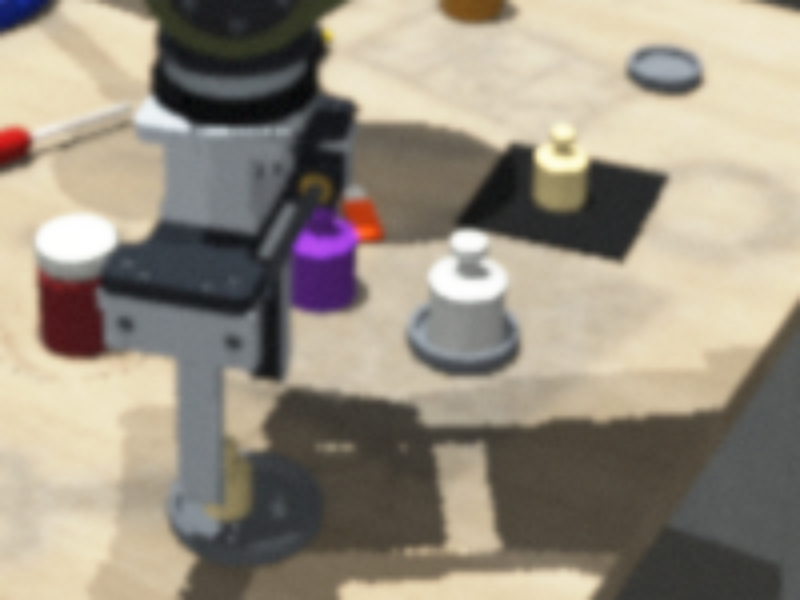

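The crop shows the brass medium weight upright on the pad at (562,170) and the small dish empty at (665,68). The fingers are over the small weight at about (230,480). Shift y by +1 cm, then grip.

Call:
jog_arm(
  rows=[-0.1,0.5,0,0,0,0,0,-0.1,0.5,-0.4,0,0,0,0,0,0,-1,0,0,0,0,0,0,-1,0,0,0,0.4,0,0,0,0,0,0,0.6,0,0,0,0,0,0,0.65,0,0,0,0,0,0,0.7,0,0,0,0,0,0,0.75,0,0,0,0,0,0,0.85,0,0,0,0,0,0,0.85,0,0,0,0,0,0,0.85,0,0,0,0,0,0,0.85,0,0,0,0,0,0,0.85,0,0,0,0,0,0,0.85,0,0,0,0,0,0,0.85,0,0,0,0,0,0,0.85,0,0,0,0,0,0,0.85],
  newtons=15,
)

```text
clock: 10.47
eef_pos: [450.0, 336.1, 21.5]
eef_rot: [-3.142, -0.0, 0.25]
wrist_force: [-0.3, -0.2, 0.5]
finger_gap: 21.9
finger_force: 15.0
```

Call:
jog_arm(
  rows=[0,0,0.6,0,0,0,0.85,0,0,1.4,0,0,0,0.85,0,0,2.4,0,0,0,0.85,0,0,2.4,0,0,0,0.85,0,0,1.4,0,0,0,0.85,0,0,0.6,0,0,0,0.85,0,-1.2,0,0,0,0,0.85,0,-2.4,0,0,0,0,0.85,0,-3,0,0,0,0,0.85,0,-3,0,0,0,0,0.85,0,-3,0,0,0,0,0.85,0,-3,0,0,0,0,0.85,-0.1,-3,0,0,0,0,0.85,-0.1,-3,0,0,0,0,0.85,-0.1,-3,0,0,0,0,0.85,-0.1,-3,0,0,0,0,0.85,-0.1,-3,0,0,0,0,0.85,-0.1,-3,0,0,0,0,0.85],
)

```text
clock: 11.97
eef_pos: [442.6, -1.8, 108.3]
eef_rot: [-3.141, 0.002, 0.25]
wrist_force: [0.2, -0.7, -0.8]
finger_gap: 22.2
finger_force: 15.0
```

Call:
jog_arm(
  rows=[-0.1,-3,0,0,0,0,0.85,-0.1,-3,0,0,0,0,0.85,-0.1,-3,0,0,0,0,0.85,-0.1,-3,0,0,0,0,0.85,-0.1,-2.6,0,0,0,0,0.85,0,-1.6,0,0,0,0,0.85,0,-0.8,-0.5,0,0,0,0.85,0,0,-1.5,0,0,0,0.85,0,0,-2,0,0,0,0.85,0,0,-2,0,0,0,0.85,0,0,-1,0,0,0,0.85,0,0,-0.5,0,0,0,0.85,0,0,0,0,0,0,0.85,0,0,0,0,0,0,0.85],
)

```text
clock: 13.13
eef_pos: [439.1, -169.9, 34.8]
eef_rot: [3.141, -0.0, 0.25]
wrist_force: [0.2, 0.0, -0.5]
finger_gap: 22.6
finger_force: 15.0
```

```bash
python3 - <<'E'
from h import *
for n in("top","side"):
    p,d=manip.camera(n); cv2.imwrite(f"pics/{n}3.png",p)
a=cv2.resize(p[260:340,340:440],None,fx=6,fy=6); cv2.imwrite("pics/c3.png",a)
s=manip.read_state();print(s["joints"].round(2),s["eef_pos"].round(1),s["finger_gap"])
E
```

```text
[-0.45  0.37  1.9   0.    0.87  0.87] [ 439.4 -170.    35.2] 22.115461317778166
```

View pics/c3.png

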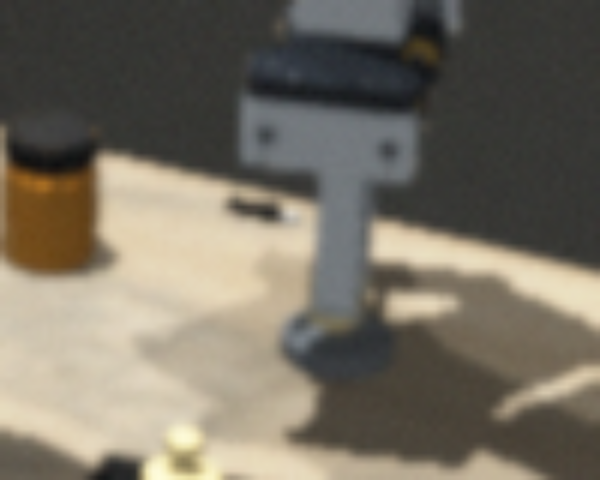

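The weight is held over the small dish, at about (340,330) in the crop. I'll check the dish centre using the earlier picture, where it was empty.

```bash
python3 - <<'E'
from h import *
for n,sd,r in(("top",(396,270),14),("side",(396,317),20)):
    im=cv2.imread(f"pics/{n}2.png").astype(int);b,rr=im[...,0],im[...,2]
    p=comp((b-rr>-5)&(b>40),sd,r);print(n,*outline(n,p,12))
E
```

```text
top [ 439.16131493 -170.24617986] 48.6066445867334
side [ 437.55786271 -165.83548213] 54.17736396650354
```

Call:
jog_arm(
  rows=[0,0,-0.5,0,0,0,0.85,0,0,-0.3,0,0,0,0.85,0,0,-0.2,0,0,0,0.85,0,0,-0.2,0,0,0,0.85,0,0,0,0,0,0,0.85,0,0,0,0,0,0,0.85],
)

```text
clock: 13.73
eef_pos: [438.9, -169.9, 22.4]
eef_rot: [-3.141, 0.0, 0.25]
wrist_force: [0.2, 0.6, -0.8]
finger_gap: 22.2
finger_force: 15.0
```

Centre confirmed at (439,-170). Next: settle to contact.

Call:
jog_arm(
  rows=[0,0,-0.1,0,0,0,0.85,0,0,0,0,0,0,0.85],
)

```text
clock: 13.9
eef_pos: [439.1, -170.0, 21.5]
eef_rot: [3.141, -0.0, 0.25]
wrist_force: [-0.4, -0.4, -0.8]
finger_gap: 22.2
finger_force: 15.0
```

Call:
jog_arm(
  rows=[0,0,-0.1,0,0,0,0.85,0,0,0,0,0,0,0.85],
)

```text
clock: 14.07
eef_pos: [439.3, -170.0, 21.2]
eef_rot: [3.141, -0.001, 0.25]
wrist_force: [-2.9, 2.3, 11.0]
finger_gap: 22.2
finger_force: 15.0
```

Call:
jog_arm(
  rows=[0,0,0,0,0,0,0.7,0,0,0,0,0,0,0.5,0,0,0,0,0,0,0.3,0,0,0,0,0,0,0,0,0,0,0,0,0,0,0,0,0,0,0,0,0,0,0,1,0,0,0,0,0,0,2.5,0,0,0,0,0,0,3,0,0,0,0,0,0,2,0,0,0,0,-0.2,1.5,0,0,0,0,0,-0.2,3,0,0,0,0,0,-0.2,3,0,0,0,0,0,-0.2,3,0,0,0,0,0,-0.2,3,0,0,0,0,0,-0.2,3,0,0,0,0,0,-0.2,3,0,0,0,0,0,-0.2,3,0,0,0,0,0,-0.2,3,0,0,0,0,0],
)

```text
clock: 15.65
eef_pos: [420.7, 86.5, 106.3]
eef_rot: [3.141, -0.001, 0.25]
wrist_force: [0.2, -1.4, -0.5]
finger_gap: 94.1
finger_force: 0.0
```

Call:
jog_arm(
  rows=[-0.2,3,0,0,0,0,0,-0.2,2.2,0,0,0,0,0,-0.2,1,0,0,0,0,0,0,0,0,0,0,0,0,0,0,0,0,0,0,0],
)

```text
clock: 16.07
eef_pos: [414.9, 146.8, 105.7]
eef_rot: [3.141, -0.0, 0.251]
wrist_force: [0.9, 0.1, -0.1]
finger_gap: 94.0
finger_force: 0.0
```

```bash
python3 - <<'E'
from h import *
for n in("top","side"):
    p,d=manip.camera(n); cv2.imwrite(f"pics/{n}4.png",p)
a=cv2.resize(p[260:460,230:430],None,fx=3,fy=3); cv2.imwrite("pics/c4.png",a)
s=manip.read_state();print(s["joints"].round(2),s["eef_pos"].round(1),s["finger_gap"])
E
```

```text
[ 0.26  0.19  1.94 -0.    1.02  1.58] [415.1 146.1 105.6] 93.93247404494342
```

View pics/c4.png

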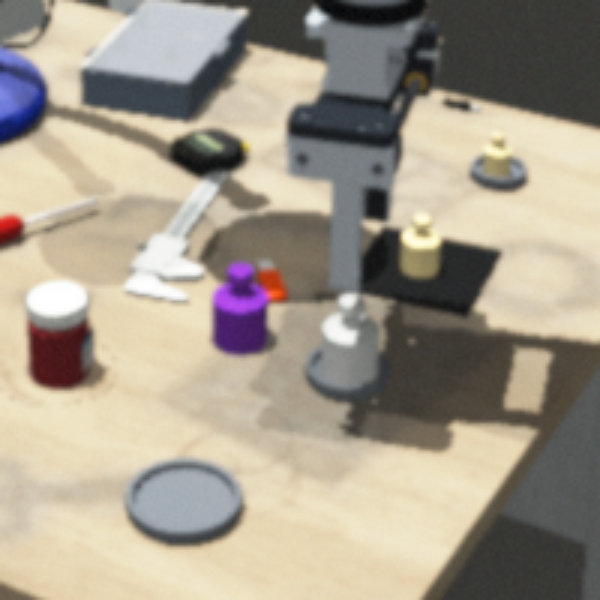

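The crop shows the small weight upright in the small dish (498,160) and the medium weight on the pad (421,245). The large dish is empty (185,500). The steel weight is just beyond the fingers (350,340). Next: align and grip it.

Call:
jog_arm(
  rows=[0,0.6,0,0,0,0,0,0,0.5,-0.7,0,0,0,0,0,0,-1.5,0,0,0,0,0,0,-2,0,0,0,0,0,0,-2,0,0,0,0,0,0,-1.4,0,0,0,0,0,0,-0.6,0,0,0,0.3,0,0,0,0,0,0,0.5,0,0,0,0,0,0,0.55,0,0,0,0,0,0,0.6,0,0,0,0,0,0,0.7,0,0,0,0,0,0,0.7,0,0,0,0,0,0,0.7,0,0,0,0,0,0,0.7,0,0,0,0,0,0,0.7,0,0,0,0,0,0,0.7,0,0,0,0,0,0,0.7],
  newtons=35,
)

```text
clock: 17.58
eef_pos: [415.2, 157.9, 23.7]
eef_rot: [3.141, -0.0, 0.25]
wrist_force: [-1.5, -4.6, 5.1]
finger_gap: 38.9
finger_force: 35.0
```

```bash
python3 - <<'E'
from h import *
for n,sd,r in(("top",(229,271),18),("side",(291,427),28)):
    im=cv2.imread(f"pics/{n}4.png").astype(int);b,rr=im[...,0],im[...,2]
    p=comp((b-rr>0)&(b>50),sd,r);print(n,*outline(n,p,12))
print(manip.read_state()["eef_pos"])
E
```

```text
top [442.71330204 332.97288171] 73.64163468086035
side [441.80037096 335.94763484] 77.61285201595346
[415.19894316 157.92874353  23.71239961]
```

Call:
jog_arm(
  rows=[0,0,0.4,0,0,0,0.7,0,0,1,0,0,0,0.7,0,0,1.2,0,0,0,0.7,0,0,0.4,0,0,0,0.7,0.1,0.6,0,0,0,0,0.7,0.2,1.4,0,0,0,0,0.7,0.3,2,0,0,0,0,0.7,0.4,2.4,0,0,0,0,0.7,0.4,2.4,0,0,0,0,0.7,0.4,2.4,0,0,0,0,0.7,0.4,2.4,0,0,0,0,0.7,0.3,2,0,0,0,0,0.7,0.2,1.3,0,0,0,0,0.7,0.1,0.6,-0.3,0,0,0,0.7,0,0,-0.8,0,0,0,0.7,0,0,-0.8,0,0,0,0.7,0,0,-0.3,0,0,0,0.7,0,0,0,0,0,0,0.7,0,0,0,0,0,0,0.7],
)

```text
clock: 19.17
eef_pos: [442.9, 332.4, 31.2]
eef_rot: [3.141, 0.001, 0.249]
wrist_force: [0.2, -0.3, -4.5]
finger_gap: 38.7
finger_force: 35.0
```

Call:
jog_arm(
  rows=[0,0,-0.3,0,0,0,0.7,0,0,-0.2,0,0,0,0.7,0,0,-0.1,0,0,0,0.7,0,0,-0.1,0,0,0,0.7,0,0,0,0,0,0,0.7,0,0,0,0,0,0,0.7],
)

```text
clock: 19.67
eef_pos: [443.0, 333.1, 24.5]
eef_rot: [-3.142, -0.0, 0.25]
wrist_force: [0.2, -0.0, -4.8]
finger_gap: 38.7
finger_force: 35.0
```

Call:
jog_arm(
  rows=[0,0,-0.1,0,0,0,0.7,0,0,0,0,0,0,0.7],
)

```text
clock: 19.83
eef_pos: [443.1, 333.2, 23.8]
eef_rot: [-3.141, -0.001, 0.25]
wrist_force: [-0.5, 0.1, -0.4]
finger_gap: 39.1
finger_force: 35.0
```

Call:
jog_arm(
  rows=[0,0,0,0,0,0,0.55,0,0,0,0,0,0,0.4,0,0,0,0,0,0,0.2,0,0,0,0,0,0,0,0,0,0,0,0,0,0,0,0,0,0,0,0,0,0,0,1,0,0,0,0,0,0,2.5,0,0,0,0,0,0,3,0,0,0,0,0,0,2,0,0,0,0,0,-1.5,0,0,0,0,0,-0.1,-3,0,0,0,0,0,-0.1,-3,0,0,0,0,0,-0.1,-3,0,0,0,0,0,-0.1,-3,0,0,0,0,0,-0.1,-3,0,0,0,0,0,-0.1,-3,0,0,0,0,0,-0.1,-3,0,0,0,0,0,-0.1,-3,0,0,0,0,0,-0.1,-3,0,0,0,0,0],
)

```text
clock: 21.5
eef_pos: [433.8, 46.7, 109.3]
eef_rot: [3.141, -0.001, 0.25]
wrist_force: [0.8, 0.6, -0.0]
finger_gap: 94.3
finger_force: 0.0
```

Call:
jog_arm(
  rows=[-0.1,-2.5,0,0,0,0,0,-0.1,-1.5,0,0,0,0,0,0,-0.6,0,0,0,0,0,0,0,0,0,0,0,0,0,0,0,0,0,0,0],
)

```text
clock: 21.92
eef_pos: [432.1, 2.5, 108.8]
eef_rot: [-3.142, -0.0, 0.249]
wrist_force: [-0.1, -0.2, 0.2]
finger_gap: 94.3
finger_force: 0.0
```

```bash
python3 - <<'E'
from h import *
for n in("top","side"):
    p,d=manip.camera(n); cv2.imwrite(f"pics/{n}5.png",p)
a=cv2.resize(p[260:460,230:430],None,fx=3,fy=3); cv2.imwrite("pics/c5.png",a)
for n,sd,r in(("top",(288,280),16),("side",(346,382),26)):
    im=cv2.imread(f"pics/{n}5.png").astype(int);b,rr=im[...,0],im[...,2]
    q=comp((b-rr>0)&(b>50),sd,r);print('M',n,*outline(n,q,12))
h=cv2.cvtColor(p,cv2.COLOR_BGR2HSV);q=comp((h[...,0]>20)&(h[...,0]<38)&(h[...,1]>50),(371,345),20);print(len(q),q.min(0),q.max(0))
print(proj("side",np.array([432,0,4.])),proj("side",np.array([432,0,49.])))
s=manip.read_state();print(s["eef_pos"].round(1),s["finger_gap"])
E
```

```text
M top [417.93967176 155.3891465 ] 59.95666308819465
M side [416.897074  158.3323675] 64.46164959246757
278 [362. 331.] [381. 353.]
[370.21589572 349.79539111] [371.05568145 332.83734859]
[432.1   2.9 108.6] 93.97285414157072
```

View pics/c5.png

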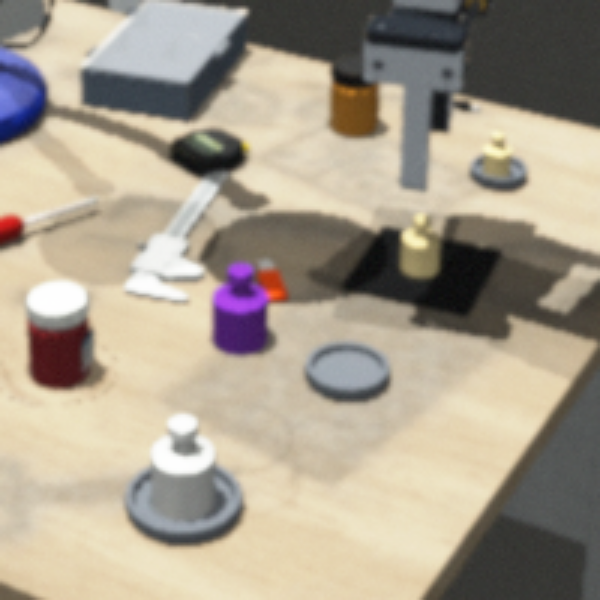

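The crop shows the steel weight upright in the large dish (183,480) and the middle dish empty (347,370). The medium weight is on the pad under the fingers (420,245). Next: pick it up.

Call:
jog_arm(
  rows=[0,-0.3,-0.7,0,0,0,0,0,0,-1.5,0,0,0,0,0,0,-2,0,0,0,0,0,0,-2,0,0,0,0,0,0,-1.6,0,0,0,0,0,0,-0.8,0,0,0,0.3,0,0,0,0,0,0,0.5,0,0,0,0,0,0,0.6,0,0,0,0,0,0,0.65,0,0,0,0,0,0,0.7,0,0,0,0,0,0,0.8,0,0,0,0,0,0,0.8,0,0,0,0,0,0,0.8,0,0,0,0,0,0,0.8,0,0,0,0,0,0,0.8,0,0,0,0,0,0,0.8,0,0,0,0,0,0,0.8,0,0,0,0,0,0,0.8],
  newtons=20,
)

```text
clock: 23.52
eef_pos: [432.0, -0.9, 22.5]
eef_rot: [-3.142, -0.0, 0.25]
wrist_force: [-0.6, 1.0, 2.0]
finger_gap: 29.3
finger_force: 20.0
```

Call:
jog_arm(
  rows=[0,0,0.4,0,0,0,0.8,0,0,1,0,0,0,0.8,0,0,1.4,0,0,0,0.8,0,0,0.6,0,0,0,0.8,-0.1,0.6,0,0,0,0,0.8,-0.1,1.4,0,0,0,0,0.8,-0.2,2,0,0,0,0,0.8,-0.2,2.4,0,0,0,0,0.8,-0.2,2.4,0,0,0,0,0.8,-0.2,2.4,0,0,0,0,0.8,-0.2,2,0,0,0,0,0.8,-0.1,1.4,0,0,0,0,0.8,-0.1,1,-0.3,0,0,0,0.8,0,0,-0.8,0,0,0,0.8,0,0,-0.8,0,0,0,0.8,0,0,-0.5,0,0,0,0.8,0,0,-0.3,0,0,0,0.8,0,0,-0.1,0,0,0,0.8,0,0,0,0,0,0,0.8,0,0,0,0,0,0,0.8],
)

```text
clock: 25.18
eef_pos: [418.1, 154.8, 28.5]
eef_rot: [3.142, -0.0, 0.249]
wrist_force: [-0.2, 0.3, -2.4]
finger_gap: 29.1
finger_force: 20.0
```

Call:
jog_arm(
  rows=[0,0,-0.2,0,0,0,0.8,0,0,-0.1,0,0,0,0.8,0,0,-0.1,0,0,0,0.8,0,0,0,0,0,0,0.8,0,0,0,0,0,0,0.8],
)

```text
clock: 25.6
eef_pos: [418.1, 155.1, 24.6]
eef_rot: [3.142, -0.0, 0.25]
wrist_force: [-0.4, -0.3, 0.6]
finger_gap: 29.3
finger_force: 20.0
```

Call:
jog_arm(
  rows=[0,0,0,0,0,0,0.6,0,0,0,0,0,0,0.5,0,0,0,0,0,0,0.3,0,0,0,0,0,0,0,0,0,0,0,0,0,0,0,0,0,0,0,0,0,0,0,1,0,0,0,0,0,0,2.5,0,0,0,0,0,0,3,0,0,0,0,0,0,2,0,0,0,0,0,-2,0,0,0,0,0,0,-3,0,0,0,0,0,0,-3,0,0,0,0,0,0,-3,0,0,0,0,0,0,-2,0,0,0,0,0,0,-2,0,0,0,0,0,0,0,0,0,0,0,0,0,0,0,0,0,0,0],
)

```text
clock: 27.1
eef_pos: [418.0, 4.6, 110.1]
eef_rot: [3.141, -0.001, 0.248]
wrist_force: [-0.1, -0.2, -0.2]
finger_gap: 93.8
finger_force: 0.0
```

```bash
cat > m4.py <<'E'
from h import *
np.set_printoptions(precision=1,suppress=True)
im,d=manip.camera("top");p,_=manip.camera("side"); cv2.imwrite("pics/top6.png",im);cv2.imwrite("pics/side6.png",p)
cv2.imwrite("pics/c6.png",cv2.resize(p[260:460,230:430],None,fx=3,fy=3))
m=manip.camera_model("top")
V,U=np.mgrid[0:480,0:640];q=np.stack([U,V,np.ones_like(U)],-1)@np.linalg.inv(m["K"]).T*d[...,None]
W=(q-m["t"])@m["R"]
for k,sd,zt,c in(("large",(230,272),42,(442.7,333)),("medium",(288,279),33,(417.9,155.5)),("small",(397,270),28,(439.2,-170.2))):
    x=comp(W[...,2]>17,sd,14); o=outline("top",x,zt);print(k,len(x),*o,np.hypot(*(o[0]-c)))
im=im.astype(int);print('jarwhite',*outline("top",comp((im.min(2)>150)&(im[...,2]-im[...,0]<25),(253,220),14),62))
print('jarblk',*outline("top",comp(im.max(2)<80,(403,220),14),62))
print(manip.read_state()["wrist_force"])
E
python3 m4.py
```

```text
large 162 [441.7 332.5] 43.59939703148881 1.1318160791478507
medium 84 [418.3 156.7] 31.641077002776104 1.2649173720002036
small 55 [ 438.9 -167.1] 26.66017832924318 3.1469386789040743
jarwhite [596.2 252.9] 44.47758272647549
jarblk [ 584.4 -188.2] 47.369922771174615
[-0.4  0.4  1. ]
```

View pics/c6.png

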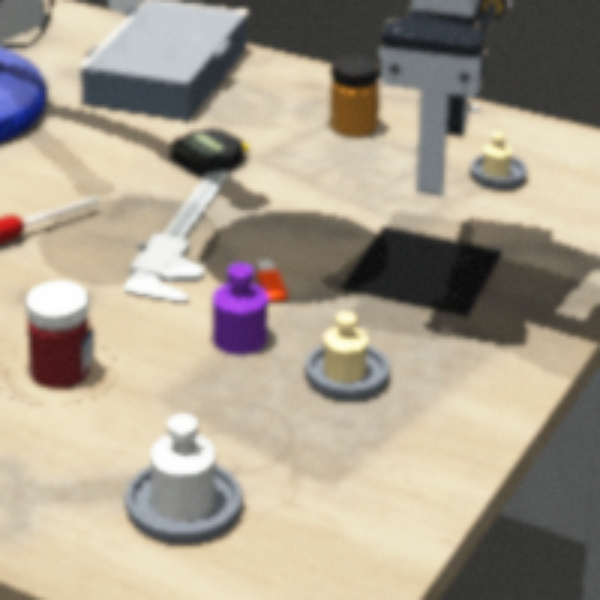

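All three weights stand upright in their own dishes at (183,480), (345,360) and (498,160), within about 3 mm of centre. The jars have not moved and the gripper is clear.

```bash
python3 -c "
from cell import manip
print(manip.sign_off())"
```

```text
the job is handed in; nothing more can be done
None
```

The job is handed in at about 27 s on the clock: my last measurement had each weight upright in its own dish, within about 3 mm of centre, with both jars unmoved; the sign-off gave no verdict.

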